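# Refit the drive pulley of the carton sealer with its loose key

### The job

Refit the drive pulley of the carton-sealing machine: drop the loose brass key fully into the slot on top of the blue drive unit's shaft, then slide the orange pulley onto the shaft with its keyway over the key and push it firmly home against the shoulder. Feel your way and never force anything, let go of everything at the end, and leave the booklets, box, tape roll and pencil where they are.

Things in the scene. Friction and masses are not known exactly. Their poses are not given: they have to be found in the camera images.
- drive: Blue gear unit with a grey motor, fixed to the table. Origin on the table directly under the shoulder face; z up; its steel shaft points along its -y, level, axis 85 mm above the table. The gear housing is 104 mm wide (x), 120 mm high and starts 10 mm behind the shoulder face (+y), the motor lies behind it. Foot plate 150 mm wide, 12 mm thick, also starting 10 mm behind.
- shoulder: Steel collar on the drive unit, 40 mm in diameter, round the root of the shaft; the pulley stops against its face. Origin as drive (on the table under the collar's face).
- shaft_end (a point): Centre of the shaft's free end, on the axis. Axes as drive. The shaft is 28 mm in diameter and 52 mm long from the shoulder face to this end; its last 4 mm taper to 23 mm. The shaft stands turned about its axis by anything up to 0.4 rad (23 degrees) either way from slot-straight-up; that angle is not measured. Its gears hold it there: it gives only very stiffly (0.5 N m), to 0.45 rad at most.
- slot_mid (a point): Point on the shaft axis at mid-slot, 22.5 mm from the shoulder face; axes as drive, not turning with the shaft. The slot is cut in the shaft's top: 11 mm wide, 35 mm long, closed at both ends, 5 to 40 mm from the shoulder face, flat floor 7.5 mm from the axis (6.5 mm deep). A seated key's centre is 13.5 mm from the axis, up or leaning as the shaft is turned.
- home (a point): Point on the shaft axis 17 mm from the shoulder face, where the pulley's centre is when it is home. Axes as drive.
- pulley: Drive pulley: orange cylinder 58 mm in diameter, 34 mm wide, aluminium hub, 0.2 to 0.45 kg, lying on its rim in the cradle, bore level. Origin at its centre, 60 mm above the table at the start; bore (30 mm, right through) along its y; keyway along its z (upwards at the start), 12 mm wide, straight through, ceiling 21.2 mm from the bore axis. Both ends alike.
- key: Brass key, 10 mm wide (x), 32 mm long (y), 12 mm high (z), edges chamfered 1 mm, about 30 g, lying flat on the green mat. Origin at its centre, 11 mm above the table at the start. Seated in the slot it lies along the shaft and stands 5.5 mm proud of it.
- cradle: Plywood cradle fixed to the table, base 84 x 64 x 12 mm, two rails along its y, 32 mm apart, 35 mm high, on which the pulley lies. Origin on the table under its middle.
- mat: Green rubber mat, 110 x 90 x 5 mm, fixed to the table, on which the key lies. Origin on the table under its middle.
- booklets: Stack of yellow booklets 105 x 148 x 30 mm, loose; leave alone. Origin under its middle.
- tag_box: White open box 110 x 150 x 60 mm, loose; leave alone. Origin under its middle.
- tape_roll: Roll of brown tape lying flat, 90 mm in diameter, 48 mm high, loose; leave alone. Origin under its middle.
- pencil: Red pencil 8 mm thick, 150 mm long, lying on the table; leave alone. Origin under its middle, length along its x.
There are look-alikes about, which are no part of the job. Of the things like the pulley, leave any that is green or purple; of the rest the smaller one is meant.

How it is judged:
By the outcome, as a careful person would: the job done as asked, in the order asked, and still so for the second after the job is handed in, with the robot touching nothing.
It also fails if it takes over 72 s, if anything falls off the work surface, if the arm or the gripper's body presses on something with over 40 N, if the wrist force passes 120 N, or if a joint passes its speed limit or range.

### The arm

A 6-joint arm with a two-finger parallel gripper is mounted at the origin on the work surface. World frame = base frame: x ahead of the robot, y to its left, z up, the work surface at z = 0. Lengths are in mm, angles in rad, forces in N, time in s.
With the tool pointing down it reaches from about 400 to 825 mm from the base axis. Payload 7 kg.
Tool frame: the origin (TCP) lies midway between the tips of the shut fingers; the grasp point (between the pads) lies arm.tcp_to_grasp behind it (arm.tcp_to_grasp is the distance from the TCP to the grasp point, in mm); z points along the fingers, y is the line along which they close (so a half turn about z gives the same grasp; the last joint's range is limited). The gripper opens to 88 mm and grips with 3 to 60 N. Pads are 19 mm wide; open, the fingers measure 130 mm over their backs; the gripper's body (78 mm by 193 mm) begins 47 mm behind the grasp point.
Start: joints at [1.504, 0.359, 0.012, 0, -1.224, -0.288], TCP at [234.504, 632.932, 226.561] pointing down, gripper open.
Joint ranges: [-3.07, 3.07], [-1.43, 2.12], [-1.02, 1.25], [-3.03, 1.67], [-3.05, -0], [-3.03, 3.03]. Speed limits (rad/s): [2.39, 2.39, 3.01, 3.14, 3.14, 3.14].

### API

Orientations are given as a unit quaternion [x, y, z, w].
In Python, from cell import arm gives the robot as it stands. The module is installed in compiled form; this text tells all that it offers. Calls block until the motion is done:
- arm.movep(position, orientation): joint-space move of the TCP to a pose.
- arm.line_to(position, attitude=None, rate=150, until_force=None): straight line of the TCP; attitude=None keeps the orientation; rate is the mean speed in mm/s. With until_force (N) it stops when the force on the tool has changed by that much, and returns True; else False.
- arm.move_joints(angles): joint-space move.
- arm.command_gripper(opening, squeeze=None): finger opening in mm; squeeze is the grip in N (None keeps the last); returns when the fingers have stopped.
- arm.dwell(seconds).
- arm.inverse_kinematics(position, orientation): joint angles nearest the present ones, or None.
- arm.state(): the state.
- arm.read_camera(name): name is "side" or "top" or "wrist"; returns a dict with "img" (384x512x3 uint8, blue, green, red), "camera_matrix" (3x3 intrinsics, pixels), "dist" ([k1, k2, p1, p2, k3] as OpenCV has them; the pictures are not rectified), "extrinsics" (4x4, takes a point from world to camera coordinates). Camera axes: x right, y down, z forward; pixel columns grow to the right and rows downward; lengths in mm; the calibration is good to about 2 mm. A picture is of the moment at which its call begins. There is no depth.
A pose or a line that the arm cannot do raises arm.MotionError and nothing moves.
- arm.finish_job(): hands the job in; it is judged then, once.
The state is a dict: "time_s": time; "joints": joint angles; "joint_velocities": joint speeds; "tau": joint torques, N m; "ee_pos": TCP position; "tcp_rot": TCP orientation; "force": force on the tool from outside, world axes, zero at the start; "torque": the same for the moment, N m; "grip_width": finger opening in mm; "finger_force": force on a finger pad.
Only numpy, scipy, OpenCV 4.12 (cv2) and the standard library are available. Lean on these libraries where they do the work, as an engineer would, in place of code of your own. Each camera call takes 0.05 s, during which the arm holds its last target. There are 200 camera calls.

## Working session

There is one attempt and no reset: what is moved stays moved. The work goes in short steps, each a Python script; the robot and the scene stay as the last script left them, time stands still between calls to the robot, and variables do not carry over. Pictures are saved under pics/ and viewed, at most 10 in all, crops included, and the job is handed in when it is done.

```bash
mkdir -p pics; ls
python3 - <<'E'
from cell import arm
import cv2,numpy as np
print(arm.state(), arm.tcp_to_grasp)
for n in("top","side","wrist"):
    c=arm.read_camera(n); cv2.imwrite(f"pics/{n}0.png",c["img"]); print(n,c["camera_matrix"],c["dist"],np.round(c["extrinsics"],3).tolist())
a=cv2.imread("pics/top0.png")
cv2.imwrite("pics/top0b.png",cv2.resize(a,(800,600),interpolation=cv2.INTER_CUBIC))
E
```

```text
pics
{'time_s': 0.0, 'joints': array([ 1.50406067e+00,  3.59383165e-01,  1.10944223e-02, -3.52420695e-04,
       -1.22411274e+00, -2.88077311e-01]), 'joint_velocities': array([-0.00101801,  0.00017466,  0.0005763 , -0.00027706, -0.00125764,
       -0.00111778]), 'tau': array([ 1.59335134e-03, -5.82718921e+01,  2.93041956e+01,  6.99727044e+00,
        7.03483616e-03, -1.49113962e-04]), 'ee_pos': array([234.37497723, 632.49391641, 225.64016865]), 'tcp_rot': array([ 9.84293777e-01, -1.76536365e-01, -7.60241227e-05,  8.15967188e-04]), 'force': array([ 0.60955951, -0.36842255,  0.19347825]), 'torque': array([ 0.01807448, -0.0462318 ,  0.07615919]), 'finger_force': 0.0, 'grip_width': 87.75928030916191} 18.8
top [[470.00033295   0.         255.91314941]
 [  0.         470.00033295 194.76054076]
 [  0.           0.           1.        ]] [0.02150751 0.         0.         0.         0.        ] [[0.01, -1.0, 0.013, -89.47], [-0.982, -0.012, -0.187, 540.127], [0.187, -0.01, -0.982, 994.411], [0.0, 0.0, 0.0, 1.0]]
side [[355.37959189   0.         259.63049447]
 [  0.         355.37959189 191.08839286]
 [  0.           0.           1.        ]] [-0.08009255  0.          0.          0.          0.        ] [[0.866, -0.499, -0.015, -497.92], [-0.381, -0.641, -0.667, 186.981], [0.323, 0.583, -0.745, 935.555], [0.0, 0.0, 0.0, 1.0]]
wrist [[299.92501525   0.         260.66046678]
 [  0.         299.92501525 190.84513529]
 [  0.           0.           1.        ]] [-0.06177611  0.          0.          0.          0.        ] [[-0.347, -0.938, 0.002, 674.912], [-0.909, 0.337, 0.245, -30.197], [-0.23, 0.084, -0.97, 388.014], [0.0, 0.0, 0.0, 1.0]]
```

View pics/top0b.png

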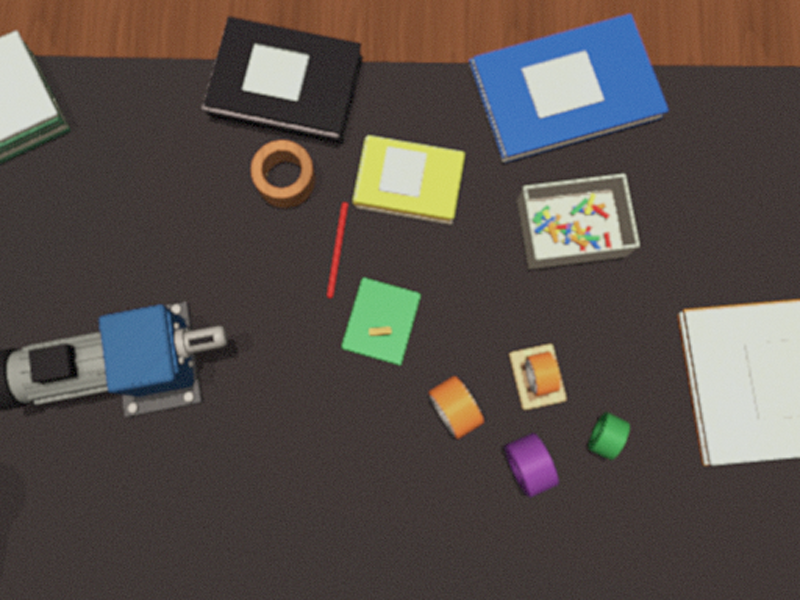

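View pics/side0.png

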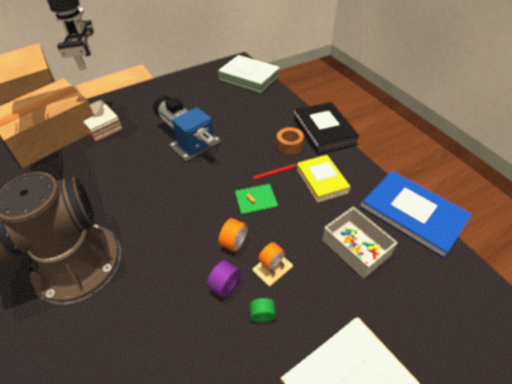

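The top view (800x600) shows the drive shaft with its slot at about (207,340), its end at about (225,337) and the key on the mat at (380,331). The orange pulley in the cradle is at (540,374) and the larger look-alike is at (457,407). The side view agrees.

```bash
cat > h.py <<'E'
from cell import arm
import cv2,numpy as np
from scipy.spatial.transform import Rotation as R
def ray(c,uv):
    uv=np.asarray(uv,float).reshape(-1,1,2)
    n=cv2.undistortPoints(uv,c["camera_matrix"],c["dist"]).reshape(-1,2)
    E=c["extrinsics"];d=np.c_[n,np.ones(len(n))]@E[:3,:3]
    return -E[:3,:3].T@E[:3,3],d
def plane(c,uv,z):
    o,d=ray(c,uv);return o+d*((z-o[2])/d[:,2])[:,None]
def proj(c,P):
    E=c["extrinsics"];return cv2.projectPoints(np.asarray(P,float).reshape(-1,1,3),cv2.Rodrigues(E[:3,:3])[0],E[:3,3],c["camera_matrix"],c["dist"])[0].reshape(-1,2)
def down(a): # tool down, tool y axis (closing) at world angle a
    y=np.array([np.cos(a),np.sin(a),0]);z=np.array([0,0,-1.]);return R.from_matrix(np.c_[np.cross(y,z),y,z]).as_quat()
def snap(n,f=None):
    c=arm.read_camera(n)
    if f: cv2.imwrite("pics/"+f,c["img"])
    return c
def mask(c,lo,hi):
    return cv2.inRange(cv2.cvtColor(c["img"],cv2.COLOR_BGR2HSV),np.array(lo),np.array(hi))
E
python3 - <<'E'
from h import *
np.set_printoptions(precision=2,suppress=True)
c=snap("top");s=1.5625
for n,uv,z in(("key",(380,331),17),("shaftend",(225,337),90),("shroot",(180,344),95),("pul",(542,373),89),("cradle",(537,377),12),("mat",(381,321),5)):
    print(n,plane(c,np.array(uv)/s,z))
st=arm.state();w=snap("wrist");E=w["extrinsics"];T=R.from_quat(st["tcp_rot"]).as_matrix()
o=-E[:3,:3].T@E[:3,3];print("cam in tool",T.T@(o-st["ee_pos"]),"axes",(T.T@E[:3,:3].T))
print("tool axes",T)
E
```

```text
key [[507.64 -55.02  17.  ]]
shaftend [[485.75 153.38  90.  ]]
shroot [[474.86 211.79  95.  ]]
pul [[ 441.99 -275.79   89.  ]]
cradle [[ 443.61 -284.18   12.  ]]
mat [[524.47 -56.08   5.  ]]
cam in tool [  65.77   -0.75 -156.72] axes [[ 0.   -0.97 -0.25]
 [ 1.    0.    0.  ]
 [-0.   -0.25  0.97]]
tool axes [[ 0.94 -0.35 -0.  ]
 [-0.35 -0.94 -0.  ]
 [ 0.    0.   -1.  ]]
```

Run:
```python
from h import *
def look(p,a,up,name):
    q=down(a);T=R.from_quat(q).as_matrix()
    tgt=np.array(p)-T@np.array([65.8-.25*(157+up)/.97,0,0])+[0,0,up]
    print(name,arm.inverse_kinematics(tgt,q))
    arm.movep(tgt,q);c=snap("wrist",name+".png");np.savez(name+".npz",**c);print(arm.state()["time_s"])
look([481,176,99],.18+np.pi,75,"w_shaft")
look([508,-55,17],.18+np.pi,70,"w_key")
look([442,-277,89],.18+np.pi,80,"w_pul")
ims=[cv2.imread(f"pics/w_{n}.png") for n in("shaft","key","pul")]
cv2.imwrite("pics/m1.png",cv2.resize(np.vstack([np.hstack([ims[0],ims[1]]),np.hstack([ims[2],ims[0]*0])]),(800,600),interpolation=cv2.INTER_AREA))
```

```text
w_shaft [ 0.74530202  0.13532011 -0.41605053  0.         -1.01942568 -0.56530202]
2.1667
w_key [ 0.29229753  0.22771302 -0.53361164  0.         -0.80947166 -0.11229753]
3.1917
w_pul [-0.17414912  0.14877424 -0.41238587  0.         -1.00963622  0.35414912]
4.2167
```

View pics/m1.png

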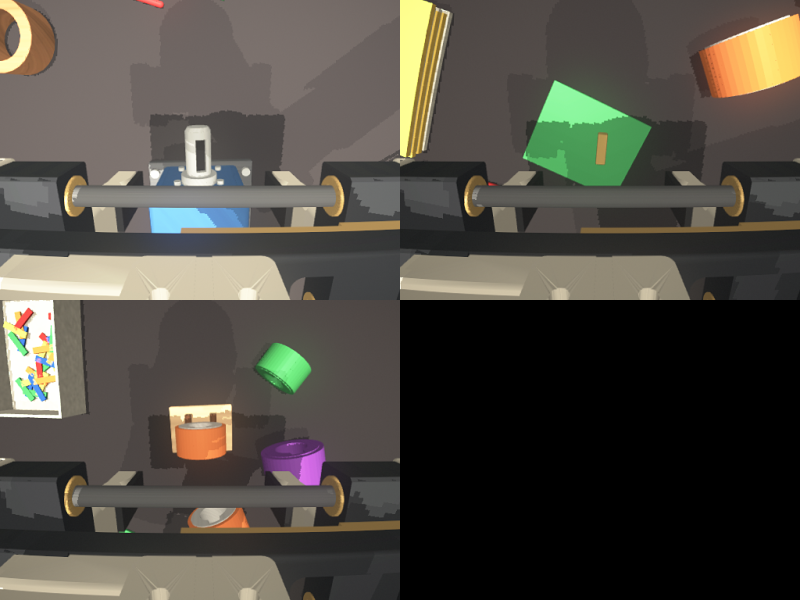

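Run:
```python
from h import *
th=.18;q=down(th);u=np.array([-np.sin(th),np.cos(th),0]) # drive +y
p=np.array([481,182,112])-u*66
print(arm.inverse_kinematics(p,q))
try: arm.movep(p+[0,0,60],q);arm.line_to(p)
except arm.MotionError as e: print(e)
c=snap("wrist","w_sh2.png");np.savez("w_sh2.npz",**c);print(arm.state()["time_s"],arm.state()["joints"])
def crop(f,r):
    i=cv2.imread("pics/"+f)[r[1]:r[3],r[0]:r[2]];return cv2.resize(i,(400,300),interpolation=cv2.INTER_CUBIC)
A=[crop("w_sh2.png",(156,0,412,192)),crop("w_shaft.png",(205,140,305,215)),crop("w_key.png",(205,150,305,225)),crop("w_pul.png",(205,130,305,205))]
cv2.imwrite("pics/m2.png",np.vstack([np.hstack(A[:2]),np.hstack(A[2:])]))
```

```text
[ 0.62156592  0.19196624 -0.50986519  0.         -0.8689649   2.70002673]
6.8333 [ 6.21145422e-01  1.91341732e-01 -5.08404888e-01  5.25478272e-04
 -8.69983890e-01  2.69988189e+00]
```

View pics/m2.png

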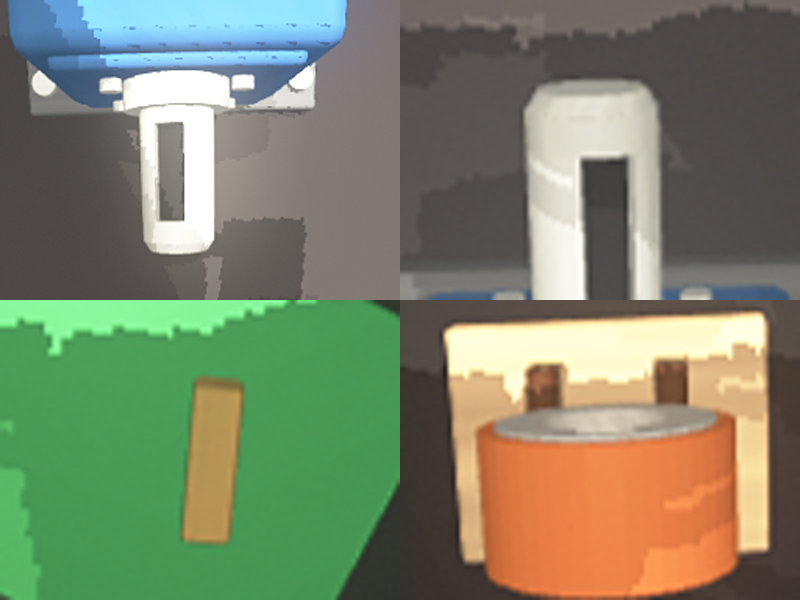

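The shaft slot leans towards drive -x: in the close view its centre is at crop column 170, against 178 for the shaft. Slot ends are at crop rows 122 and 221, and the key and pulley are clearly visible.

```bash
cat > meas.py <<'E'
from h import *
np.set_printoptions(precision=3,suppress=True)
def cross(prof,t,x0,rising): # subpixel crossings
    d=prof-t;i=np.where((d[:-1]<0)&(d[1:]>=0) if rising else (d[:-1]>=0)&(d[1:]<0))[0]
    return x0+i+d[i]/(d[i]-d[i+1])
def shaft(f,rows,x0,x1,endcols=None,ry=None):
    c=dict(np.load(f));g=c["img"].min(axis=2).astype(float)
    S=[];L=[]
    for r in rows:
        p=g[r,x0:x1];t=160
        up=cross(p,t,x0,True);dn=cross(p,t,x0,False)
        L.append((r,up,dn))
    return c,g,L
if __name__=="__main__":
    for f,rows,x0,x1 in(("w_sh2.npz",range(84,138,6),240,300),("w_shaft.npz",range(176,214,5),228,278)):
        c,g,L=shaft(f,rows,x0,x1)
        for l in L: print(l)
        print(g[rows[2],x0:x1].astype(int))
    c=dict(np.load("w_sh2.npz"));g=c["img"].min(axis=2).astype(int)
    print(g[55:170,264])
    g=np.load("w_shaft.npz")["img"].min(axis=2).astype(int);print(g[155:225,257])
E
python3 meas.py
```

```text
(84, array([245.145, 272.814]), array([256.681, 292.856]))
(90, array([245.712, 272.806]), array([256.643, 292.849]))
(96, array([245.727, 272.538]), array([256.8 , 292.84]))
(102, array([245.871, 273.403]), array([256.931, 292.835]))
(108, array([245.986, 273.403]), array([256.957, 292.89 ]))
(114, array([246.436, 273.336]), array([257.208, 292.88 ]))
(120, array([246.704, 273.431]), array([257.085, 292.91 ]))
(126, array([246.947, 273.431]), array([257.052, 292.91 ]))
(132, array([246.986, 273.358]), array([257.329, 292.92 ]))
[ 94  94  96  94  94 120 175 195 203 250 254 254 254 255 254 230 228 143
 117 121 123 123 125 124 125 126 128 128 129 129 128 128 125 190 255 255
 255 255 255 255 255 255 255 255 255 255 255 255 255 254 254 249 239 145
 134 136 137 135 135 135]
(176, array([237.]), array([268.267]))
(181, array([236.877, 262.458]), array([249.524, 268.31 ]))
(186, array([237.15, 262.44]), array([249.657, 268.636]))
(191, array([236.968, 262.714]), array([249.928, 269.   ]))
(196, array([237.491, 262.85 ]), array([250.247, 269.054]))
(201, array([237.708, 263.029]), array([250
[... 393 characters left out ...]
 255 255 255 255 255
 255 255 255 255 255 173 126 125 125 123 129 129 129 128 128 128 127 128
 127 127 126 126 125 125 126 123 123 124 123 123 122 122 121 120 121 121
 120 120 120 119 117 119 118 118 117 118 116 116 117 115 115 115 116 114
 114 114 113 112 112 104  96  95  96  95  95  94  92  97 161 236 246 244
 244 244 244 243 243 243 243 244 243 244 242 220 218 227 228 230 235 161
  81  86  87  87  86  86  85]
[ 72  72  73  70  80 133 149 147 168 201 208 205 204 202 196 201 208 207
 206 206 208 207 208 214 137  58  62  63  64  63  63  65  65  65  66  65
  65  70  72  72  72  73  72  73  72  73  73  73  74  73  74  74  74  76
  75  74  75  75  76  75  77  70  64 136 153 165 230 240 239 239]
```

```bash
cat > m3.py <<'E'
from meas import *
from scipy.optimize import least_squares
def solve(f,rows,x0,x1,ends,col):
    c,g,L=shaft(f,rows,x0,x1)
    L=[l for l in L if len(l[1])==2 and len(l[2])==2]
    rays=lambda k:ray(c,[(k(l),l[0]) for l in L])
    o,e1=rays(lambda l:l[1][0]);_,e2=rays(lambda l:l[2][1])
    _,s1=rays(lambda l:l[2][0]);_,s2=rays(lambda l:l[1][1])
    def dist(th,x0,z,d): # signed lateral dist of rays from axis line
        a=np.array([-np.sin(th),np.cos(th),0]);p=np.array([x0,180,z])
        n=np.cross(d,a);n/=np.linalg.norm(n,axis=1)[:,None];return n@(p-o)
    def res(v):
        A=dist(v[0],v[1],85,e1);B=dist(v[0],v[1],85,e2);return np.r_[A+B, 0]
    s=least_squares(res,[.18,481]).x
    th,X=s;print(f,"theta",th,"x at y=180",X,"apparent r",np.abs(dist(th,X,85,e1)).mean(),np.abs(dist(th,X,85,e2)).mean())
    a=np.array([-np.sin(th),np.cos(th),0]);b=np.array([np.cos(th),np.sin(th),0]);P=np.array([X,180,85])
    def cyl(d,r=14):
        w=o-P;A=np.c_[d@b,d[:,2]];B=np.array([w@b,w[2]])
        qa=(A**2).sum(1);qb=A@B;qc=B@B-r*r;t=(-qb-np.sqrt(qb**2-qa*qc))/qa
        h=w+d*t[:,None];return np.arctan2(h@b,h[:,2]),h@a
    p1=cyl(s1)[0];p2=cyl(s2)[0];print("edges",p1.mean(),p2.mean(),"phi(+x lean)",((p1+p2)/2).mean(),"halfwidth",abs(p1-p2).mean()/2, "exp",np.arcsin(5.5/14))
    _,d=ray(c,[(col,e) for e in ends]);ax=cyl(d,13.5)[1];print("ends axial",ax,"len",np.ptp(ax))
    m=ax.mean();print("slot_mid",P+a*m,"shoulder",P+a*(m+22.5))
if __name__=="__main__":
    solve("w_sh2.npz",range(84,138,3),240,300,(78.3,140.95),264)
    solve("w_shaft.npz",range(181,212,2),228,278,(178.8,218.5),257)
    # key
    c=dict(np.load("w_key.npz"));m=mask(c,(10,90,60),(28,255,255));m[:170]=0 if False else m[:170]
    n,lab,st,ce=cv2.connectedComponentsWithStats(m)
    for i in range(1,n):
        if st[i][4]>100:
            cn=cv2.findContours((lab==i).astype(np.uint8),0,2)[0][0]
            if abs(ce[i][0]-257)<30 and abs(ce[i][1]-190)<30:
                box=cv2.boxPoints(cv2.minAreaRect(cn));w=plane(c,box,17);k=w.mean(0);print("key",st[i],box,k,w,[np.linalg.norm(w[i]-w[i-1]) for i in range(4)])
                for j in range(4):
                    e=w[j]-w[j-1];print(np.linalg.norm(e[:2]),np.arctan2(e[1],e[0]))
    c=dict(np.load("w_pul.npz"));m=mask(c,(4,120,60),(16,255,255))
    n,lab,st,ce=cv2.connectedComponentsWithStats(m)
    for i in range(1,n):
        if st[i][4]>300:print("or",st[i],ce[i])
    m=c["img"].max(axis=2)
    print(mask(c,(12,40,120),(25,150,255))[150].nonzero()[0][[0,-1]])
E
python3 m3.py
```

```text
w_sh2.npz theta 0.2070090813917927 x at y=180 487.81115227144863 apparent r 13.840645604923708 13.840645208914758
edges -0.5506752813453709 0.11719364826013007 phi(+x lean) -0.21674081654262045 halfwidth 0.3339344648027505 exp 0.4037364810442286
ends axial [ 22.784 -10.977] len 33.760963641544656
slot_mid [486.598 185.777  85.   ] shoulder [481.973 207.797  85.   ]
w_shaft.npz theta 0.20483992347000182 x at y=180 487.73585670031156 apparent r 13.39400117345432 13.393999430681756
edges 0.14178263348338693 -0.6112302479469305 phi(+x lean) -0.23472380723177177 halfwidth 0.3765064407151587 exp 0.4037364810442286
ends axial [-11.808  21.36 ] len 33.16765841540692
slot_mid [486.764 184.676  85.   ] shoulder [482.188 206.705  85.   ]
key [250 170  16  41 486] [[249.787 209.344]
 [253.434 169.221]
 [265.516 170.32 ]
 [261.869 210.443]] [511.844 -54.553  17.   ] [[515.184 -37.985  17.   ]
 [517.945 -70.293  17.   ]
 [508.663 -71.12   17.   ]
 [505.582 -38.814  17.   ]] [np.float64(9.638442850037613), np.float64(32.42508446674858), np.float64(9.318266702252592), np.float64(32.452519864019656)]
9.638442850037613 0.08605709492186665
32.42508446674858 -1.4855547786525725
9.318266702252592 -3.052732832169138
32.452519864019656 1.6659058031558718
or [ 224  157   66   48 2537] [256.943 183.105]
or [262 266  58  26 674] [299.579 282.39 ]
[217 296]
```

```bash
cat >> h.py <<'E'
TH=.206;B=np.array([np.cos(TH),np.sin(TH),0]);A=np.array([-np.sin(TH),np.cos(TH),0]);Z=np.array([0,0,1.])
SM=np.array([486.72,185.0,85.]);SM[:2]+=0
def rad(phi): return np.sin(phi)*B+np.cos(phi)*Z
def tilt(phi,flip=True): # tool z = -rad(phi), closing across shaft
    y=(np.cos(phi)*B-np.sin(phi)*Z)*(-1 if flip else 1);z=-rad(phi)
    return R.from_matrix(np.c_[np.cross(y,z),y,z]).as_quat()
def rep(s=""):
    st=arm.state();print(s,"t%.1f"%st["time_s"],"pos",np.round(st["ee_pos"],2),"F",np.round(st["force"],2),"M",np.round(st["torque"],3),"w%.2f f%.1f"%(st["grip_width"],st["finger_force"]));return st
E
python3 - <<'E'
from h import *
q=down(.09+np.pi);k=np.array([511.8,-54.3,12.])
arm.command_gripper(40)
p=arm.state()["ee_pos"];arm.line_to(np.array([p[0]+20,p[1]-60,180.]))
arm.movep(k+[0,0,80],q);arm.line_to(k+[0,0,12],rate=150);rep("above")
print(arm.line_to(k,rate=30,until_force=6));rep("down")
arm.command_gripper(6,15);rep("grip")
arm.line_to(k+[0,0,60]);st=rep("up")
c=snap("wrist","w_kh.png")
i=c["img"];cv2.imwrite("pics/kh.png",cv2.resize(i[150:384,130:400],None,fx=2.4,fy=2.4))
E
```

```text
above t11.7 pos [512.19 -54.26  24.36] F [-0.25  0.56 -0.21] M [ 0.061 -0.042 -0.03 ] w40.06 f0.0
False
down t12.2 pos [511.76 -54.33  11.95] F [ 1.25 -0.35 -0.05] M [ 0.12  -0.04  -0.045] w39.82 f0.0
grip t12.9 pos [511.82 -54.31  12.06] F [-0.42  0.4   0.82] M [ 0.086  0.007 -0.052] w9.81 f15.0
up t13.4 pos [511.5  -54.25  71.68] F [0.52 0.69 0.18] M [0.037 0.014 0.021] w9.46 f15.0
```

View pics/kh.png

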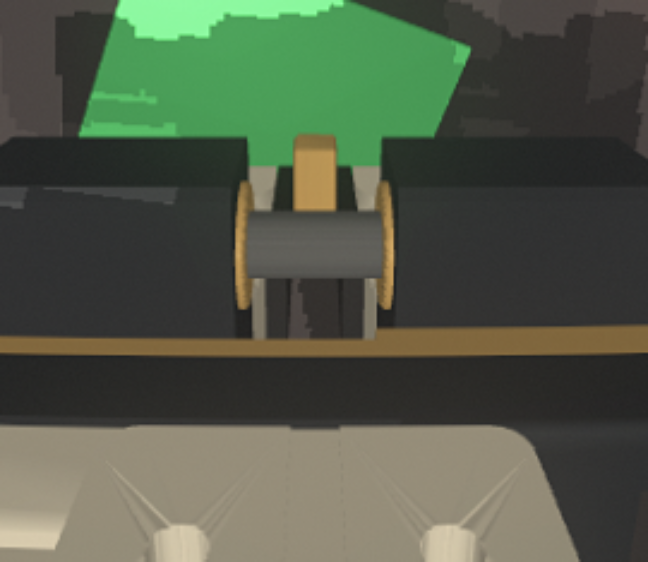

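The key is held straight, its front top edge at about (261.3, 211.7) in the full image.

```bash
cat > ins.py <<'E'
from h import *
phi=-.225;q=tilt(phi);u=rad(phi)
def at(r,lat=0,ax=0): return SM+u*r+ax*A+lat*np.cross(A,u)
def rl(): 
    d=arm.state()["ee_pos"]-SM;return np.round([d@u,d@np.cross(A,u),d@A],2)
E
python3 - <<'E'
from ins import *
c=snap("wrist");st=arm.state();T=R.from_quat(st["tcp_rot"]).as_matrix()
w=plane(c,[(261.3,211.7)],st["ee_pos"][2]+5)[0];t=T.T@(w-st["ee_pos"]);print("front edge in tool",t)
print(arm.inverse_kinematics(at(60),q))
p=at(110);arm.movep(p,q);rep();print(rl())
arm.line_to(at(27),rate=120);arm.dwell(.2);rep();print(rl())
print(arm.line_to(at(14.5),rate=15,until_force=4));rep();print(rl())
E
```

```text
front edge in tool [15.13863703 -0.22469287 -5.00009375]
[ 0.85521299  0.02560533 -0.73469526  0.22702136 -0.64258687 -0.81982601]
 t14.6 pos [462.52 179.41 191.4 ] F [-0.18 -0.97 -0.56] M [-0.057  0.73   0.001] w9.69 f15.0
[109.26  -0.47  -0.52]
 t15.6 pos [481.09 184.07 112.11] F [-0.54  0.05  0.84] M [-0.095  0.695  0.006] w9.58 f15.0
[27.7   0.49  0.24]
True
 t16.2 pos [482.68 184.12 102.64] F [-1.05  0.44  3.16] M [0.087 0.833 0.044] w9.60 f15.0
[18.12 -0.09 -0.03]
```

Run:
```python
from ins import *
for i in range(4):
    print(arm.line_to(at(14.3),rate=10,until_force=5));rep();r=rl();print(r)
    if r[0]<15: break
```

```text
True
 t16.4 pos [482.4  183.77 101.81] F [ 0.43 -0.05 -0.14] M [-0.077  0.714 -0.01 ] w9.54 f15.0
[17.39 -0.62 -0.32]
True
 t16.8 pos [483.23 184.04  99.09] F [-3.35  0.47  6.15] M [0.041 1.378 0.084] w9.45 f15.0
[14.54 -0.38 -0.23]
```

Run:
```python
from ins import *
arm.command_gripper(22);rep("rel")
arm.line_to(at(40),rate=120);arm.command_gripper(0,20)
arm.line_to(at(24),rate=100);arm.dwell(.2);print(rl())
print(arm.line_to(at(17.5),rate=10,until_force=15));rep("push");print(rl())
arm.line_to(at(30),rate=80)
# look
p=SM+[0,0,14]+75*Z;th=TH+np.pi;q2=down(th);T=R.from_quat(q2).as_matrix();t=p-T@np.array([65.8-.25*232/.97,0,0])
arm.movep(t,q2);c=snap("wrist","w_seat.png");np.savez("w_seat.npz",**c);rep()
cv2.imwrite("pics/seat.png",cv2.resize(c["img"][130:220,200:320],(800,600),interpolation=cv2.INTER_CUBIC))
```

```text
rel t17.3 pos [482.87 183.63  98.53] F [-0.35  0.64 -0.47] M [-0.125  0.705 -0.027] w21.86 f0.0
[24.43  0.32  0.15]
True
push t19.2 pos [482.85 184.25 104.49] F [-4.13  0.49  7.85] M [-0.058  1.615  0.058] w0.16 f4.4
[19.88  0.51  0.05]
 t20.1 pos [484.97 190.16 172.74] F [-0.42 -0.59 -0.22] M [ 0.026 -0.025  0.005] w0.21 f0.0
```

View pics/seat.png

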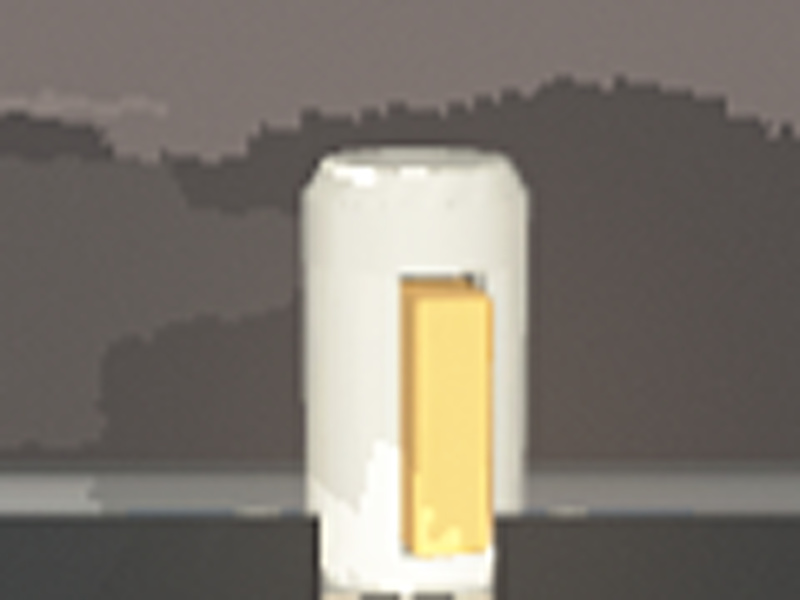

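The key is seated in the slot, its top face spanning columns 412–491 in the crop, with no tilt visible. Next is the pulley.

Run:
```python
from h import *
from scipy.optimize import least_squares
np.set_printoptions(precision=3,suppress=True)
c=dict(np.load("w_seat.npz"))
for col in(412,451.5,491):
    o,d=ray(c,[(200+col/6.667,130+430/6.667)]);w=o-np.array([SM[0],SM[1],85]);a=np.array([d[0]@B,d[0,2]]);b=np.array([w@B,w[2]])
    r2=19.5**2 if col==451.5 else 19.5**2+20
    t=(-a@b-np.sqrt((a@b)**2-a@a*(b@b-r2)))/(a@a);h=b+a*t;print("phi key",np.arctan2(*h))
c=dict(np.load("w_pul.npz"));m=mask(c,(3,110,50),(16,255,255))
n,lab,st,ce=cv2.connectedComponentsWithStats(m);m=(lab==lab[183,257])
e1=[];e2=[];rows=range(170,200,2)
hsv=cv2.cvtColor(c["img"],cv2.COLOR_BGR2HSV)
for r in rows:
    x=np.where(m[r])[0];e1.append((x[0]-.5,r));e2.append((x[-1]+.5,r))
o,d1=ray(c,e1);_,d2=ray(c,e2);print(e1[0],e1[-1],e2[0],e2[-1])
def f(v):
    a=np.array([-np.sin(v[0]),np.cos(v[0]),0]);p=np.array([v[1],-280,60])
    g=lambda d:(lambda n:(n/np.linalg.norm(n,axis=1)[:,None])@(p-o))(np.cross(d,a))
    return g(d1)+g(d2),g(d1),g(d2)
s=least_squares(lambda v:f(v)[0],[.1,442]).x;print("pulley yaw",s[0],"x at y-280",s[1],"r",np.abs(f(s)[1]).mean(),"resid",f(s)[0])
for col in(250,257,264):
    y=np.where(m[:,col])[0];print(col,y[0],y[-1],plane(c,[(col,y[0]-.5),(col,y[-1]+.5)],89))
# cradle base edges: wood mask
w=mask(c,(10,30,90),(25,170,255));w[:,:205]=0;w[:,310:]=0
for r in range(140,200,6):
    x=np.where(w[r])[0]
    if len(x):print(r,x[0],x[-1],plane(c,[(x[0]-.5,r),(x[-1]+.5,r)],12)[:,:2].ravel())
```

```text
phi key 0.0013945866900986217
phi key -0.2379626085983133
phi key -0.4819145347525
(np.float64(223.5), 170) (np.float64(225.5), 198) (np.float64(288.5), 170) (np.float64(287.5), 198)
pulley yaw 0.21460422599652498 x at y-280 447.1964092115553 r 29.199946204261288 resid [-0.593 -0.727  0.026 -0.108  0.642  0.508  0.374  0.239  0.104 -0.031
 -0.167  0.591  0.455  0.319 -1.633]
250 166 204 [[ 455.036 -295.518   89.   ]
 [ 449.49  -263.579   89.   ]]
257 166 204 [[ 449.551 -296.518   89.   ]
 [ 443.824 -264.615   89.   ]]
264 165 204 [[ 444.213 -298.311   89.   ]
 [ 438.159 -265.65    89.   ]]
140 216 305 [ 495.294 -302.462  403.5   -319.221]
146 217 296 [ 493.361 -296.509  411.414 -311.45 ]
152 217 296 [ 492.444 -290.318  410.123 -305.33 ]
158 218 297 [ 490.485 -284.258  407.784 -299.347]
164 218 297 [ 489.552 -277.955  406.461 -293.118]
170 219 297 [ 487.566 -271.783  405.124 -286.832]
176 219 297 [ 486.615 -265.362  403.773 -280.486]
182 220 297 [ 484.6   -259.07   402.406 -274.079]
188 220 297 [ 483.629 -252.523  401.024 -267.609]
194 221 289 [ 481.584 -246.105  408.151 -259.518]
```

```bash
cat >> h.py <<'E'
def ori(th,phi): # flipped tool, yaw th, lean phi
    b=np.array([np.cos(th),np.sin(th),0]);y=-(np.cos(phi)*b-np.sin(phi)*Z);z=-(np.sin(phi)*b+np.cos(phi)*Z)
    return R.from_matrix(np.c_[np.cross(y,z),y,z])
E
python3 - <<'E'
from h import *
c=dict(np.load("w_pul.npz"));C=np.array([447.,-280.,60])
m=mask(c,(130,60,40),(165,255,255));x=np.where(m.any(0))[0][0];r=np.where(m[:,x])[0].mean()
for z in(20,40,70):
    w=plane(c,[(x,r)],z)[0]-C;b=np.array([np.cos(.225),np.sin(.225),0]);a=np.array([-b[1],b[0],0]);print("purple edge rel b,a",w@b,w@a)
t=R.from_quat
Q=ori(.225,.115);T=Q.as_matrix();q=Q.as_quat()
off=5
tcp=C+18.8*T[:,2]+off*T[:,0]
arm.command_gripper(70)
print(arm.inverse_kinematics(tcp,q))
arm.movep(tcp-T[:,2]*100,q);rep()
arm.line_to(tcp-T[:,2]*25,rate=150);arm.dwell(.1);rep()
print(arm.line_to(tcp,rate=50,until_force=6));rep()
np.save("tcp.npy",tcp)
c=snap("wrist","w_pg.png");cv2.imwrite("pics/pg.png",cv2.resize(c["img"][60:300,80:432],(800,545)))
E
```

```text
purple edge rel b,a 206.82249546615947 -104.05671255710661
purple edge rel b,a 192.89208760962916 -100.87904802450618
purple edge rel b,a 171.99647582483388 -96.11255122560561
[-0.16551635  0.36649635 -0.49262368  0.05983471 -0.8189797   0.34729789]
 t23.1 pos [ 457.75 -282.15  140.82] F [-0.4   1.33 -0.02] M [ 0.204 -0.408 -0.015] w69.54 f0.0
 t23.8 pos [ 449.95 -284.77   67.28] F [0.28 0.29 0.2 ] M [ 0.17  -0.368  0.027] w70.04 f0.0
False
 t24.5 pos [ 446.   -285.42   41.18] F [0.58 0.55 0.2 ] M [ 0.217 -0.423  0.003] w70.34 f0.0
```

View pics/pg.png

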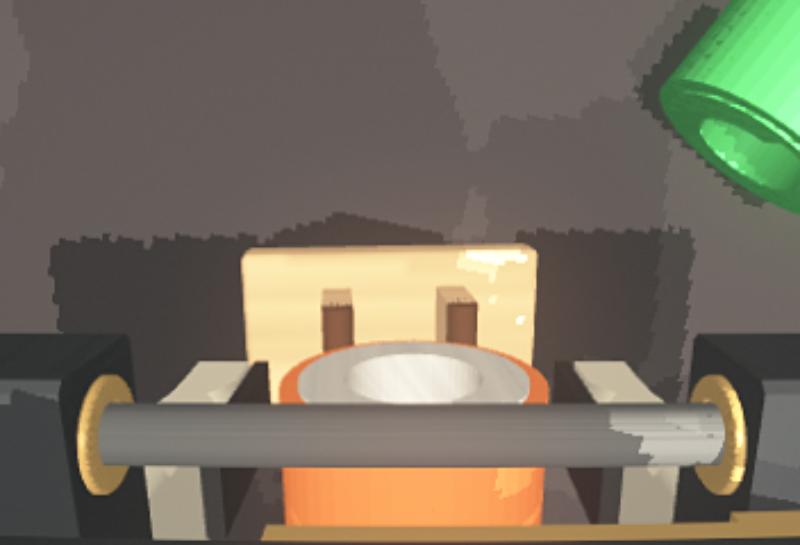

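The pulley sits centred between the fingers with roughly equal gaps (about 12 and 10 px), and the green look-alike is well clear.

```bash
cat > pl.py <<'E'
from h import *
SH=SM+22.5*A
Q=ori(TH,-.115);T=Q.as_matrix();q=Q.as_quat();OFF=5.
def tcp(ax,lat=0,up=0,Tm=T): # pulley centre at ax mm from shoulder outward
    return SH-ax*A+lat*B+up*Z+18.8*Tm[:,2]+OFF*Tm[:,0]
def pc():
    st=arm.state();M=R.from_quat(st["tcp_rot"]).as_matrix();d=st["ee_pos"]-18.8*M[:,2]-OFF*M[:,0]-SH
    return np.round([-d@A,d@B,d[2]],2)
E
python3 - <<'E'
from pl import *
t0=np.load("tcp.npy")
arm.command_gripper(50,40);rep("grip")
arm.line_to(t0+[0,0,8],rate=40);rep("lift")
arm.line_to(t0+[0,0,110]);
print(arm.inverse_kinematics(tcp(95,0,100),q))
arm.movep(tcp(95,0,100),q);rep()
arm.line_to(tcp(95));arm.dwell(.2);rep();print(pc())
for n in("wrist","top"): cv2.imwrite(f"pics/p_{n}.png",snap(n)["img"])
a=cv2.imread("pics/p_wrist.png")[40:280,60:460];b=cv2.imread("pics/p_top.png")[180:270,70:220]
cv2.imwrite("pics/pm.png",np.vstack([cv2.resize(a,(500,300)),cv2.resize(b,(500,300),interpolation=cv2.INTER_CUBIC)]))
E
```

```text
grip t24.9 pos [ 445.73 -285.5    41.61] F [-1.57 -0.06  3.98] M [-0.192  0.552  0.041] w57.74 f40.0
lift t25.2 pos [ 446.26 -285.22   49.38] F [-0.13  0.66 -4.39] M [ 0.201 -0.541  0.039] w57.47 f40.0
[ 0.63110948  0.07720714 -0.53544209  0.06279677 -0.85428167 -0.46389831]
 t27.6 pos [504.63 108.85 166.02] F [ 0.28 -0.38 -4.13] M [-0.071  0.484  0.026] w57.36 f40.0
 t28.6 pos [505.27 109.93  67.31] F [ 0.62  0.75 -3.96] M [-0.11  0.52 -0.01] w57.54 f40.0
[94.79  0.62  0.98]
```

View pics/pm.png

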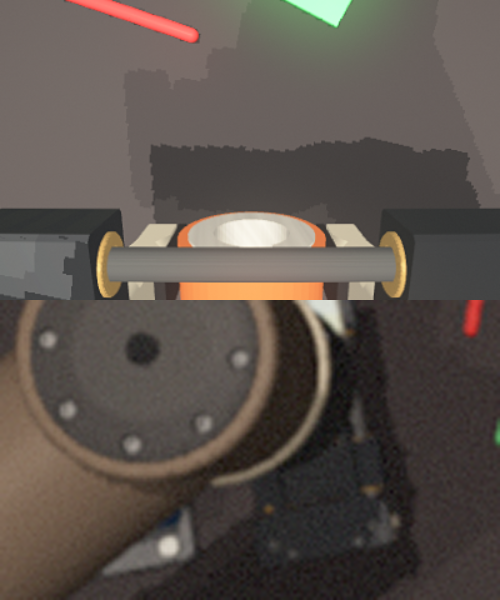

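Run:
```python
from pl import *
arm.line_to(tcp(74),rate=60);arm.dwell(.2);rep();print(pc())
print(arm.line_to(tcp(60),rate=20,until_force=5));rep("a");print(pc())
```

```text
t29.4 pos [500.33 129.99  66.26] F [ 0.85 -0.3  -3.34] M [-0.043  0.476  0.018] w57.08 f40.0
[ 7.413e+01 -8.000e-02 -6.000e-02]
False
a t30.2 pos [497.48 143.88  66.32] F [-0.18 -0.29 -4.41] M [-0.063  0.499 -0.016] w57.28 f40.0
[ 5.995e+01 -3.000e-02 -0.000e+00]
```

Run:
```python
from pl import *
for g in (50,):
    print(arm.line_to(tcp(g),rate=12,until_force=5));st=rep();print(pc())
```

```text
False
 t31.2 pos [495.49 153.61  66.33] F [ 0.4  -0.47 -3.99] M [-0.075  0.54  -0.034] w57.11 f40.0
[5.002e+01 0.000e+00 1.000e-02]
```

Run:
```python
from pl import *
print(arm.line_to(tcp(19.5),rate=20,until_force=6));rep();print(pc())
```

```text
False
 t32.9 pos [489.25 183.4   66.32] F [-0.22  0.11 -4.44] M [-0.062  0.499  0.017] w57.26 f40.0
[19.59 -0.    0.  ]
```

Run:
```python
from pl import *
print(arm.line_to(tcp(13),rate=8,until_force=20));rep("home");print(pc())
```

```text
True
home t33.6 pos [487.68 186.68  65.67] F [ 1.59  0.02 -3.45] M [ 0.25  -0.026 -0.017] w57.46 f40.0
[15.98 -0.83 -0.66]
```

Run:
```python
from pl import *
arm.command_gripper(76);rep("rel")
p=arm.state()["ee_pos"];arm.line_to(p-T[:,2]*75,rate=150)
Q2=ori(TH,0);T2=Q2.as_matrix();q2=Q2.as_quat()
P=lambda ax,up:SH-ax*A+up*Z
arm.line_to(P(75,60),q2);arm.command_gripper(36,20)
arm.line_to(P(75,-8));arm.dwell(.2);rep()
print(arm.line_to(P(38,-8),rate=15,until_force=25));st=rep("push");print((SH-st["ee_pos"])@A)
for i in range(2):
    print(arm.line_to(P(34,-8),rate=10,until_force=25));st=rep("push");print((SH-st["ee_pos"])@A)
```

```text
rel t34.2 pos [487.25 186.25  65.15] F [ 0.32 -0.21 -0.5 ] M [0.021 0.363 0.03 ] w75.92 f0.0
 t37.0 pos [498.11 134.01  78.06] F [ 0.4   0.48 -0.06] M [ 0.054 -0.031 -0.006] w36.22 f0.0
True
push t39.0 pos [491.08 163.07  77.05] F [ 1.74 -2.13  2.12] M [-0.635 -0.658 -0.075] w36.04 f1.2
44.85440022165904
True
push t39.5 pos [490.84 162.96  76.97] F [ 1.99 -2.06  1.02] M [-0.839 -0.76  -0.109] w36.28 f1.5
44.922574223880744
True
push t40.0 pos [490.64 162.84  76.93] F [ 1.16 -3.2   1.27] M [-0.876 -0.876 -0.1  ] w35.74 f1.6
44.99389749821014
```

Run:
```python
from pl import *
q2=ori(TH,0).as_quat()
arm.line_to(SH-85*A-8*Z,rate=100);arm.line_to(SH-85*A+90*Z)
# camera inverse side view, as in w_sh2: camera above slot
u=A;qq=down(TH);p=np.array([*(SM-u*70)[:2],150.])
arm.movep(p,qq);c=snap("wrist","w_fin.png");np.savez("w_fin.npz",**c);rep()
s=snap("side")["img"][120:170,160:230]
cv2.imwrite("pics/fin.png",np.hstack([cv2.resize(c["img"][20:200,150:370],(480,392),interpolation=cv2.INTER_CUBIC),cv2.resize(s,(320,392),interpolation=cv2.INTER_CUBIC)]))
o=proj(c,[SH+29*Z-34*A,SH+29*Z,SH-52*A+11*Z,SH+20*Z]);print((o-[150,20])*480/220)
```

```text
t44.1 pos [501.05 116.51 149.98] F [ 0.28  0.63 -0.83] M [-0.072 -0.16  -0.017] w36.05 f0.0
[[239.55018113 234.93860338]
 [239.43210382 111.19618784]
 [239.7556943  289.47162334]
 [239.51945883 115.59354802]]
```

View pics/fin.png

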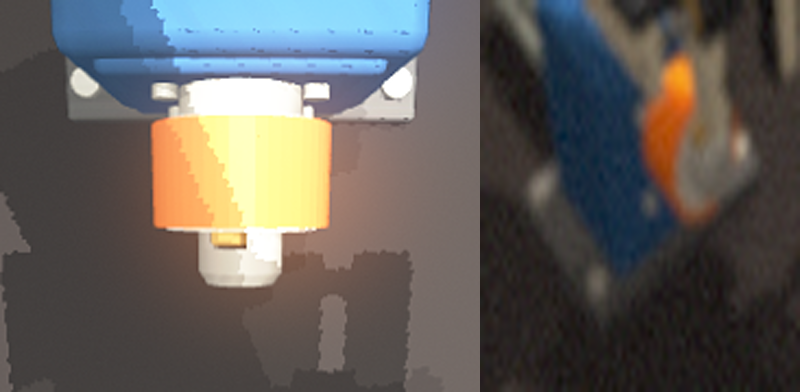

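The pulley is home: its outer rim is at row 230 (predicted 235) and its inner edge at 117 (predicted 111), so its centre matches home. The brass key shows in the keyway. The arm is clear of everything.

```bash
python3 -c "
from h import *
arm.command_gripper(80);rep();print(arm.finish_job())"
```

```text
t45.1 pos [501.03 116.49 150.  ] F [ 0.37 -0.8  -0.57] M [-0.022 -0.137  0.014] w79.75 f0.0
the job is handed in; nothing more can be done
None
```

The job is handed in at 45.1 s of the 72 s allowed: the key is seated in the slot and the pulley is pushed home over it against the shoulder. The gripper is open and clear, and the arm was not brought near the booklets, box, tape roll or pencil.

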